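# Make up the bridge kit and the nut kit

## Robot

A 6-joint arm with a two-finger parallel gripper is mounted at the origin on a cart in front of the work surface, level with it; the furniture and walls round the work are solid. World frame = base frame: x ahead of the robot, y to its left, z up, the work surface at z = 0. Lengths are in m, angles in degrees, forces in N, time in s.
With the tool pointing down it reaches from about 0.35 to 0.725 m from the base axis. Payload 6 kg.
Tool frame: the origin (TCP) lies between the finger pads; the fingertips stand 14 mm ahead of it and the grasp point (between the pads) lies 5 mm behind it (robot.tip_extent is the distance from the TCP to the fingertips, in m); z points along the fingers, y is the line along which they close (so a half turn about z gives the same grasp; the last joint's range is limited). The gripper opens to 85 mm and grips with 20 to 120 N. Pads are 22 mm wide; open, the fingers measure 114 mm over their backs; the gripper's body (76 mm by 85 mm) begins 54 mm behind the grasp point. The pads swing forward as they close: fully open they stand 13 mm farther back than shut.
Start: joints at [-57.542, 2.303, 4.859, 0, -92.561, -19.12], TCP at [0.138, -0.584, 0.245] pointing down, gripper open.
Joint ranges: [-146.85, 146.85], [-73.84, 115.35], [-62.03, 85.46], [-188.31, 113.3], [-161.28, -10.13], [-171.36, 171.36]. Speed limits (degrees/s): [147.25, 147.25, 172.46, 180, 180, 180].

## Interface

Orientations are given as [roll, pitch, yaw] about the fixed x, y, z axes, in that order (R = Rz(yaw) Ry(pitch) Rx(roll)).
In Python, from station import robot gives the robot as it stands. Calls block until the motion is done:
- robot.move_ptp(position, orientation): joint-space move of the TCP to a pose.
- robot.servo_line(position, rotation=None, velocity=0.15, until_force=None): straight line of the TCP; rotation=None keeps the orientation; velocity is the mean speed in m/s. With until_force (N) it stops when the force on the tool has changed by that much, and returns True; else False.
- robot.move_joints(angles): joint-space move.
- robot.move_gripper(opening, squeeze=None): opening from 0.0 (shut) to 1.0 (fully open); squeeze is the grip in N (None keeps the last); returns when the fingers have stopped.
- robot.hold(seconds).
- robot.solve_ik(position, orientation): joint angles nearest the present ones, or None.
- robot.state(): the state.
- robot.read_camera(name): name is "side" or "top" or "wrist"; returns the picture (420x560x3 uint8, blue, green, red); there is no depth.
- robot.calibration(name): a dict with "vertical_fov" (degrees; the focal length in pixels is half the picture's height over the tangent of half this angle, whatever the lens; pixels are square), "cx", "cy" (the principal point, pixels), "xyz" and "orientation" of the camera in the world. Camera axes: x right, y down, z forward; pixel columns grow to the right and rows downward; lengths in m; the calibration is good to about 2 mm. A picture is of the moment at which its call begins: read the wrist's pose just before it. calibration takes no time and is no camera call; for the wrist camera it gives the pose at the moment of the call.
A pose or a line that the arm cannot do raises robot.PlanningError and nothing moves.
- robot.job_done(): hands the job in; it is judged then, once.
The state is a dict: "clock": time; "joint_positions": joint angles; "dq": joint speeds; "tau": joint torques, N m; "tool_pos": TCP position; "eef_rot": TCP orientation; "ft_force": force on the tool from outside, world axes, zero at the start; "wrist_torque": the same for the moment, N m; "width": opening from 0.0 (shut) to 1.0 (fully open); "grasp_force": force on a finger pad.
Only numpy, scipy, OpenCV 4.12 (cv2) and the standard library are available. Lean on these libraries where they do the work, as an engineer would, in place of code of your own. Each camera call takes 0.05 s, during which the arm holds its last target. There are 200 camera calls.

## Task

Make up the two kit trays for the next guitar jobs, each piece lying flat in the compartment that is cut for it. The blue-lined tray (bridge kit) gets the black bridge blank, the reddish hardwood clamping block and the aluminium slot template, which you free by turning both brass buttons on the routing jig aside, well clear of it, before lifting it out by its wooden pull; the grey-lined tray (nut kit) gets the small cream bone nut blank and the tan cork sanding block. Leave the two buttons turned aside.

Things in the scene. Friction and masses are not known exactly. Their poses are not given: they have to be found in the camera images.
- routing_jig: Fixed plywood router jig 200 mm (x) by 130 (y); origin: centre of underside. Top at z 18.5; two aluminium rails along x at y +-57 (12 wide, 9 high). Central seat 98 x 64, floor at z 12, holds the template insert, axes alike. Brass turn buttons, pivots at y 0, x -61 (turn_button_1) and x +61 (turn_button_2).
- turn_button_1 (a joint): Brass bar at jig x -61, turning about its middle: 44 mm long, 12 wide, z 19.5 to 29.5 over the jig's underside. Angle in rad, counterclockwise from above; 0: along the jig's x, inner end 8 mm over the insert (starts within +-0.35). Turns either way to +-1.75, clears the insert beyond 1.05, stays where left (0.02 N m friction). Pinch across its width at the pivot, or push.
- turn_button_2 (a joint): The same brass bar at jig x +61: 0 along the jig's x (locked), free of the insert beyond 1.05 rad either way.
- template_insert: Loose aluminium slot template: plate 94 mm (x) by 60 (y), 6 thick, narrow slot at y -19; a dark wooden pull bar on its middle, 44 along x, 14 wide, from 6 to 26 mm above the underside. About 0.1 kg. Origin: centre of underside, z up. Starts in the jig's seat under both buttons.
- bridge_blank: Loose black ebony bridge blank, a bar 28 (x) x 190 (y) x 10 mm high, 60 g. Origin at the centre of its underside. Starts flat on the bench.
- clamping_caul: Loose reddish-brown hardwood clamping block, 30 (x) x 75 (y) x 22 mm high, 30 g. Origin at the centre of its underside. Starts flat on the bench.
- bone_nut: Loose cream bone nut blank, a small bar 10 (x) x 55 (y) x 9 mm high, 12 g. Origin at the centre of its underside. Starts flat on the bench.
- sand_block: Loose tan cork sanding block, 45 (x) x 85 (y) x 28 mm high, about 50 g. Origin at the centre of its underside. Starts flat on the bench.
- bridge_tray: Fixed blue-lined tray 218 mm (x) by 148 (y); origin: centre of underside. Floor z 6, walls 6 thick, tops z 16. Long recess x -103..103, y 16..68, bridge blank at (0, 42) along x; its side walls are notched to the floor for fingers at x -20..56. Compartment x -103..7, y -68..10: insert at (-48, -29), its x along the tray's. Compartment x 13..103, y -68..10: clamping block at (58, -29) along x.
- nut_tray: Fixed grey-lined tray 200 mm (x) by 110 (y); origin: centre of underside. Floor z 6, walls 6 thick, tops z 16. Large compartment x -94..16, y -49..49: sanding block at (-39, 0), best along x. Smaller one x 22..94, y -49..26: bone nut at (58, -11.5), best along x. Beside that (y 26..49) the tray is solid up to z 16.
Mind the look-alikes: they are no part of the job. Of the things that look like the clamping_caul, the larger one is meant.

How it is judged:
By the outcome, as a careful person would: the job done as asked, in the order asked, and still so for the second after the job is handed in, with the robot touching nothing.
It also fails if it takes over 138 s, if anything falls off the work surface, if the arm or the gripper's body presses on something with over 40 N, if the wrist force passes 120 N, or if a joint passes its speed limit or range.

## Working session

There is one attempt and no reset: what is moved stays moved. The work goes in short steps, each a Python script; the robot and the scene stay as the last script left them, time stands still between calls to the robot, and variables do not carry over. Pictures are saved under pics/ and viewed, at most 14 in all, crops included, and the job is handed in when it is done.

```bash
mkdir -p pics; ls
python3 - <<'E'
from station import robot
import cv2
for n in("top","side"):
    cv2.imwrite(f"pics/{n}0.png",robot.read_camera(n)); print(n,robot.calibration(n))
print(robot.calibration("wrist")); print(robot.state())
E
```

```text
pics
top {'vertical_fov': 48.75081936420733, 'cx': 280.09314068091084, 'cy': 214.86097593590497, 'xyz': array([ 0.4881933 , -0.01442371,  1.14109298]), 'orientation': array([-177.14038542,    0.24206857,  -90.50614282])}
side {'vertical_fov': 55.82186783370364, 'cx': 279.98211263835736, 'cy': 206.17592050301747, 'xyz': array([0.57784041, 0.73975782, 0.56046763]), 'orientation': array([-125.68161056,    0.9547607 ,  176.44966743])}
{'vertical_fov': 61.79558991918719, 'cx': 281.91867213234065, 'cy': 215.32587784572382, 'xyz': array([ 0.05690964, -0.60093329,  0.37308334]), 'orientation': array([ 1.60943853e+02, -1.10407968e-01,  1.03344864e+02])}
{'clock': 0.1, 'joint_positions': array([-5.75422447e+01,  2.33623830e+00,  4.80784856e+00, -2.29014243e-02,
       -9.25603981e+01, -1.91223190e+01]), 'dq': array([ 0.00779002, -0.12455191,  0.17694062,  0.1057604 ,  0.0632622 ,
        0.01305933]), 'tau': array([-4.71076972e-03, -3.69349015e+01,  3.48281622e+01,  6.95165321e+00,
       -4.56067733e-03, -1.78048731e-05]), 'tool_pos': array([ 0.13843032, -0.58353999,  0.24436834]), 'eef_rot': array([ 1.79908616e+02, -7.46794187e-03, -1.66663552e+02]), 'ft_force': array([-0.98664701,  1.12285631, -0.40531055]), 'wrist_torque': array([ 0.01210107, -0.01071657,  0.04318928]), 'grasp_force': 0.0, 'width': 1.0034747140093034}
```

View pics/top0.png

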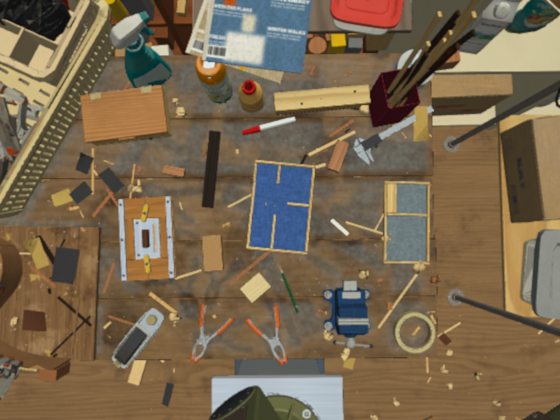

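View pics/side0.png

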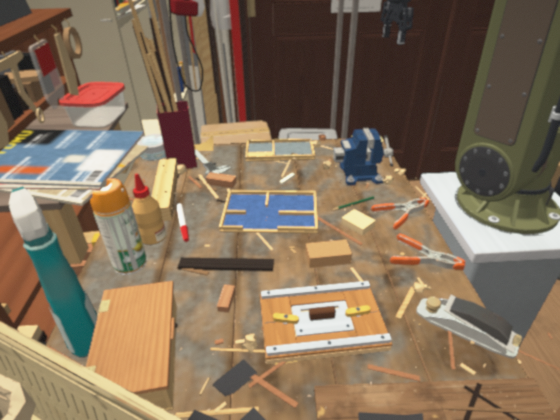

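The top view shows the jig at (146,238), blue tray at (281,207), grey tray at (407,222), black bridge blank at (211,168), cork block at (212,253) and bone nut at (340,227). There are two clamping-block candidates. The one at (338,155) is about 30 px (75 mm) long. The one at (174,171) is about 22 px (55 mm) long. The larger, at (338,155), fits the description, and I'll confirm it with an enlarged crop.

```bash
cat > h.py <<'E'
from station import robot
import cv2, numpy as np
from scipy.spatial.transform import Rotation as R
def cam(n):
    c=robot.calibration(n); return dict(f=210/np.tan(np.radians(c["vertical_fov"]/2)),c=np.array([c["cx"],c["cy"]]),p=np.array(c["xyz"]),R=R.from_euler("xyz",c["orientation"],degrees=True).as_matrix())
def px2w(c,uv,z):
    d=c["R"]@np.r_[(np.array(uv,float)-c["c"])/c["f"],1]; return (c["p"]+d*(z-c["p"][2])/d[2])[:2]
def w2px(c,X):
    q=c["R"].T@(np.array(X)-c["p"]); return q[:2]/q[2]*c["f"]+c["c"]
def shot(name,n="wrist"):
    c=cam(n); im=robot.read_camera(n); cv2.imwrite(f"pics/{name}.png",im); return c,im
E
python3 - <<'E'
from h import *
im=cv2.imread("pics/top0.png")
a=cv2.resize(im[120:270,300:440],None,fx=4,fy=4,interpolation=cv2.INTER_CUBIC)[:600]
b=cv2.resize(im[150:200,150:200],None,fx=4,fy=4,interpolation=cv2.INTER_CUBIC)
o=np.zeros((600,770,3),np.uint8);o[:,:560]=a;o[:200,565:765]=b
cv2.imwrite("pics/crop1.png",o)
c=cam("top")
for n,uv,z in[("jig",(146,238),.02),("btray",(281,207),.01),("ntray",(407,222),.01),("blank",(211,168),.01),("cork",(212,253),.028),("nut",(340,227),.009),("caul",(338,155),.022),("small",(174,171),.01)]: print(n,px2w(c,uv,z).round(3))
E
```

```text
jig [0.491 0.315]
btray [ 0.564 -0.013]
ntray [ 0.525 -0.319]
blank [0.662 0.159]
cork [0.454 0.154]
nut [ 0.514 -0.156]
caul [ 0.689 -0.152]
small [0.655 0.25 ]
```

View pics/crop1.png

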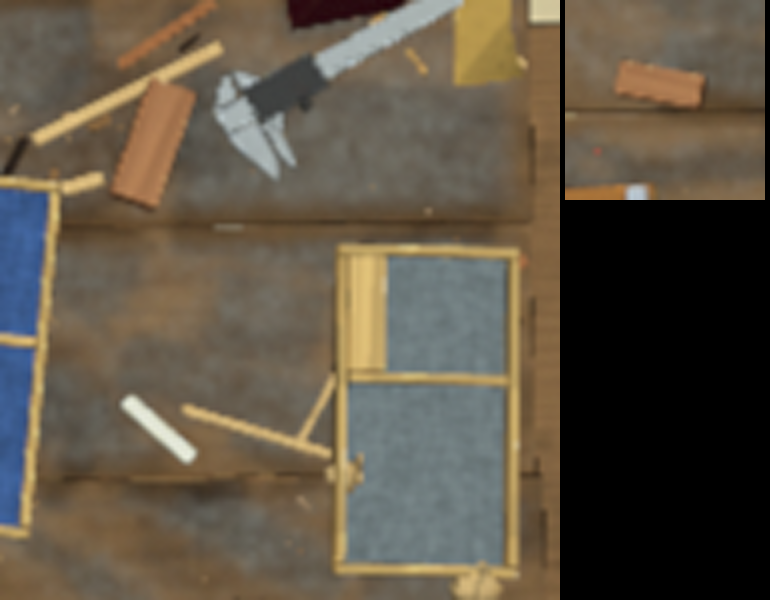

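The crop confirms that the block at crop (153,145), top view (338,155), is the larger reddish one. I'll measure more closely with the wrist camera.

Run:
```python
from h import *
import pickle
print(robot.tip_extent)
D={}
for k,p in dict(A=[.55,.25,.33],B=[.55,-.15,.33]).items():
    robot.move_ptp(p,[180,0,180]); robot.hold(.3)
    D[k]=shot("w"+k)
    print(k,robot.state()["clock"],robot.state()["tool_pos"],D[k][0]["p"])
pickle.dump(D,open("D.pkl","wb"))
```

```text
0.014
A 3.7083 [0.55005238 0.24985618 0.32999177] [0.46622545 0.25209655 0.45869487]
B 5.5417 [ 0.55016239 -0.14955602  0.32993431] [ 0.46636344 -0.14721975  0.45863138]
```

View pics/wA.png

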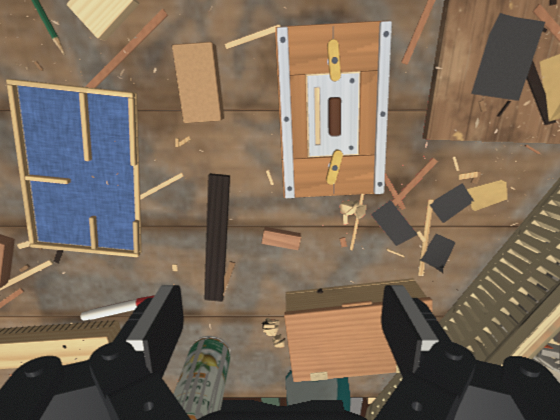

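View pics/wB.png

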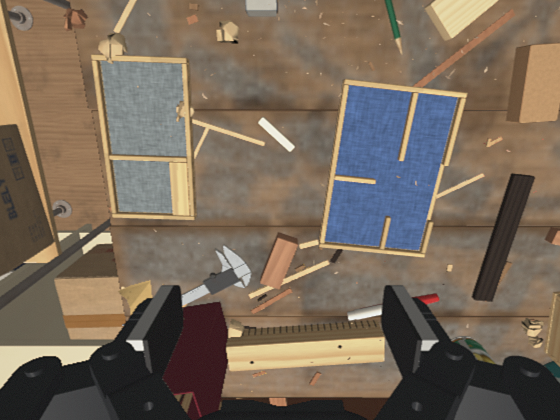

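Image A shows the jig: button 1 at (334,60), button 2 at (335,167), pull at (334,116). It also shows the cork at (197,82), the blank at (217,237) and the blue tray at (75,167). Image B shows the grey tray at (145,137), nut at (276,134), clamping block at (280,260) and blue tray at (393,168). Next I'll fit box models to these and overlay them as a check.

```bash
cat > fit.py <<'E'
from h import *
import pickle
from scipy.optimize import minimize, least_squares
D=pickle.load(open("D.pkl","rb"))
def box(pose,dims,z0=0):
    x,y,a=pose; s=np.array([[sx,sy] for sx in(-.5,.5) for sy in(-.5,.5)])*dims[:2]
    r=np.array([[np.cos(a),-np.sin(a)],[np.sin(a),np.cos(a)]]); q=s@r.T+[x,y]
    return np.r_[np.c_[q,[z0]*4],np.c_[q,[z0+dims[2]]*4]]
def hull(c,pose,dims,z0=0):
    return cv2.convexHull(np.array([w2px(c,p) for p in box(pose,dims,z0)],np.float32))
def fit(c,im,rect,dims,z0=0,S=4):
    m=np.zeros(im.shape[:2],np.uint8); x,y,w,h=rect
    cv2.grabCut(im,m,rect,np.zeros((1,65)),np.zeros((1,65)),6,cv2.GC_INIT_WITH_RECT)
    m=((m&1)*255).astype(np.uint8); m=cv2.morphologyEx(m,cv2.MORPH_OPEN,np.ones((3,3)))
    n,l,st,_=cv2.connectedComponentsWithStats(m); m=(l==1+np.argmax(st[1:,4])).astype(np.uint8)
    big=cv2.resize(m,None,fx=S,fy=S,interpolation=cv2.INTER_NEAREST)
    (u,v),_,_=r=cv2.minAreaRect(cv2.findNonZero(m)); b=cv2.boxPoints(r)
    B=[px2w(c,p,z0+dims[2]) for p in b]; e=max([B[1]-B[0],B[2]-B[1]],key=np.linalg.norm)
    p0=np.r_[px2w(c,(u,v),z0+dims[2]/2),np.arctan2(-e[0],e[1])]
    if dims[0]>dims[1]: p0[2]=np.arctan2(e[1],e[0])
    def cost(p):
        k=np.zeros_like(big); cv2.fillConvexPoly(k,np.round((hull(c,p,dims,z0)+.5)*S*16).astype(np.int32),1,shift=4)
        return 1-(k&big).sum()/(k|big).sum()
    best=minimize(cost,p0,method="Nelder-Mead",options=dict(initial_simplex=p0+np.array([[0,0,0],[.004,0,0],[0,.004,0],[0,0,.06]]),xatol=1e-5))
    p=best.x; p[2]=(p[2]+np.pi/2)%np.pi-np.pi/2
    return p,1-best.fun
def corners(c,uv,loc,z,p0):
    W=np.array([px2w(c,q,z) for q in uv]); L=np.array(loc)
    f=lambda p:(L@np.array([[np.cos(p[2]),np.sin(p[2])],[-np.sin(p[2]),np.cos(p[2])]])+p[:2]-W).ravel()
    s=least_squares(f,p0); return s.x,np.abs(s.fun).max()
E
cat > run1.py <<'E'
from fit import *
P={};jobs=dict(clamping_caul=("B",(250,225,60,70),(.03,.075,.022)),bone_nut=("B",(250,110,52,48),(.01,.055,.009)),
 sand_block=("A",(165,30,65,100),(.045,.085,.028)),bridge_blank=("A",(197,165,40,145),(.028,.19,.010)),)
for n,(k,r,d) in jobs.items():
    p,i=fit(*D[k],r,d); P[n]=p; print(n,p.round(4),np.degrees(p[2]).round(1),round(i,3))
T={"bridge_tray":("B",[(346,81),(466,94),(423,256),(320,243)],.218,.148,.016,"A",[(9,81),(136,94),(139,256),(20,246)]),
   "nut_tray":("B",[(93,58),(187,58),(193,218),(113,217)],.2,.11,.016,None,None),
   "jig":("A",[(277,27),(390,22),(384,193),(286,197)],.2,.126,.0275,None,None)}
for n,(k,uv,X,Y,z,k2,uv2) in T.items():
    loc=np.array([(-X,-Y),(-X,Y),(X,Y),(X,-Y)])/2
    P[n],e=corners(D[k][0],uv,loc,z,[.5,0,0]); print(n,P[n].round(4),np.degrees(P[n][2]).round(1),"err",e.round(4))
    if k2: p2,e=corners(D[k2][0],uv2,loc,z,[.5,0,0]); print("  other",p2.round(4),e.round(4))
pickle.dump(P,open("P.pkl","wb"))
dims={n:(j[0],j[2]) for n,j in jobs.items()}; dims.update(bridge_tray=("B",(.218,.148,.016)),nut_tray=("B",(.2,.11,.016)),jig=("A",(.2,.126,.0275)))
o=[]
for k in "AB":
    c,im=D[k]; im=cv2.resize(im[15:310],None,fx=4/3,fy=4/3)
    for n,(kk,d) in dims.items():
        if kk!=k: continue
        q=np.array([w2px(c,x) for x in box(P[n],d)[4:][[0,1,3,2]]])
        cv2.polylines(im,[np.round(((q-[0,15])+.5)*4/3*16).astype(np.int32)],True,(0,255,0),1,cv2.LINE_AA,4)
    o.append(im)
cv2.imwrite("pics/ovA.png",o[0][:,:]);cv2.imwrite("pics/ovB.png",o[1])
# combined
cv2.imwrite("pics/ov.png",np.hstack([o[0][:,0:560][:, 200:],o[1][:,100:540]]))
E
python3 run1.py
```

```text
clamping_caul [ 0.6962 -0.1531  1.2512] 71.7 0.753
bone_nut [ 0.514  -0.1547 -0.7471] -42.8 0.902
sand_block [ 0.4548  0.1538 -1.5141] -86.7 0.937
bridge_blank [0.6602 0.1597 1.4693] 84.2 0.937
bridge_tray [ 0.564  -0.0112 -0.1118] -6.4 err 0.0047
  other [ 0.5651 -0.0115 -0.1311] 0.0091
nut_tray [ 0.5248 -0.3152 -0.0334] -1.9 err 0.0041
jig [0.491  0.3141 0.0528] 3.0 err 0.004
```

View pics/ov.png

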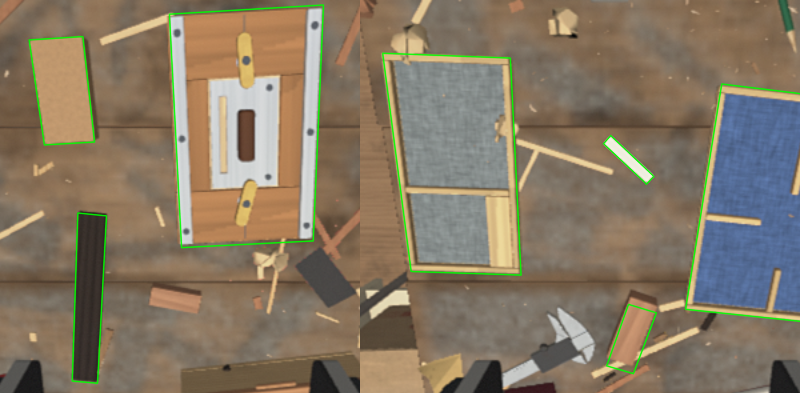

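```bash
cat > run2.py <<'E'
from fit import *
P=pickle.load(open("P.pkl","rb"))
for n,k,r,d in [("bridge_tray","B",(308,70,165,195),(.218,.148,.016)),("bridge_tray","A",(2,72,145,192),(.218,.148,.016)),("nut_tray","B",(85,48,115,178),(.2,.11,.016)),("jig","A",(268,14,130,192),(.2,.126,.0275))]:
    p,i=fit(*D[k],r,d); print(n,k,p.round(4),np.degrees(p[2]).round(1),round(i,3))
for k,uv,z in[("B",[(346,81),(466,94),(423,256),(320,243)],.016),("A",[(9,81),(136,94),(139,256),(20,246)],.016),("B",[(93,58),(187,58),(193,218),(113,217)],.016),("A",[(277,27),(390,22),(384,193),(286,197)],.0275)]:
    W=np.array([px2w(D[k][0],q,z) for q in uv]); print(np.linalg.norm(np.roll(W,-1,0)-W,axis=1).round(4))
c,im=D["B"]; h=cv2.cvtColor(im,cv2.COLOR_BGR2HSV)[225:300,245:310].reshape(-1,3)
import fit as F
o=cv2.resize(im[215:305,235:335],None,fx=4,fy=4,interpolation=cv2.INTER_CUBIC)
A=cv2.resize(D["A"][1][40:205,270:400],None,fx=3,fy=3,interpolation=cv2.INTER_CUBIC)
s=np.zeros((495,795,3),np.uint8); s[:360,:400]=o; s[:,405:795]=A
cv2.imwrite("pics/crop2.png",s)
E
python3 run2.py
```

```text
bridge_tray B [ 0.5652 -0.0104 -0.1022] -5.9 0.951
bridge_tray A [ 0.5654 -0.0117 -0.1101] -6.3 0.956
nut_tray B [ 0.5246 -0.3164 -0.0337] -1.9 0.953
jig A [0.4929 0.3138 0.0498] 2.9 0.972
[0.1447 0.2141 0.1452 0.209 ]
[0.1484 0.2143 0.1624 0.2157]
[0.1086 0.1963 0.1068 0.1948]
[0.1235 0.1937 0.1248 0.194 ]
```

View pics/crop2.png

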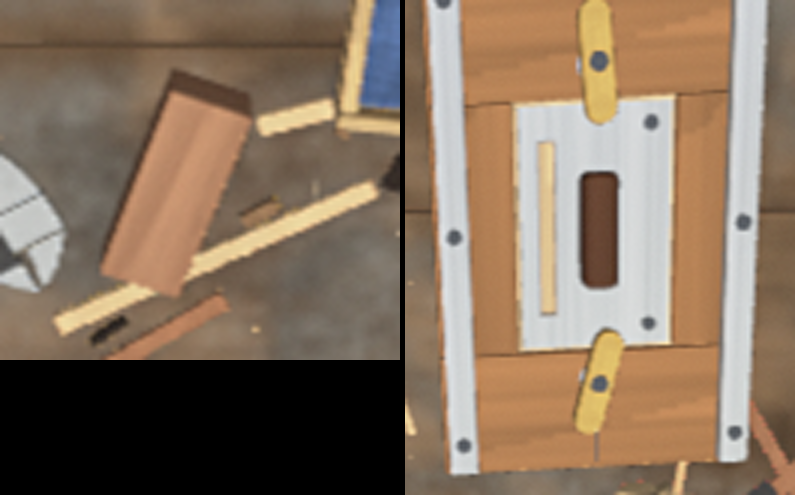

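The crop shows the clamping block's top-face corners at original px (278,238), (297.5,245), (279.5,289) and (260,283). The button pivots are at (334.3,60.3) and (334.7,168), and the pull is at (334.7,116.7).

```bash
cat > run3.py <<'E'
from fit import *
P=pickle.load(open("P.pkl","rb"))
cB,cA=D["B"][0],D["A"][0]
W=np.array([px2w(cB,q,.022) for q in [(278,238),(297.5,245),(279.5,289),(260.3,283)]])
print(np.linalg.norm(np.roll(W,-1,0)-W,axis=1).round(4))
ax=(W[0]+W[1]-W[2]-W[3]); P["clamping_caul"]=np.r_[W.mean(0),np.arctan2(-ax[0],ax[1])]
P["bridge_tray"]=np.array([.5652,-.0111,-.107]);P["nut_tray"]=np.array([.5248,-.316,-.0336])
g=lambda x,y:px2w(cA,((x-405)/3+270,y/3+40),.0295)
b1,b2=g(598,61),g(599,384); e=b2-b1; a=np.arctan2(e[1],e[0])
pull=px2w(cA,(334.7,116.7),.038)
print("jig corners",P["jig"],"buttons",b1,b2,np.linalg.norm(e),"mid",(b1+b2)/2,a,"pull",pull)
for (p,q) in [((594,3),(600,122)),((609,332),(588,432))]:
    d=g(*q)-g(*p); print("btn ang",np.arctan2(d[1],d[0])-a,np.linalg.norm(d))
P["jig"]=np.r_[(b1+b2)/2,.05]; P["b1"],P["b2"]=b1,b2; P["pull"]=pull
for n in P: print(n,P[n].round(4))
pickle.dump(P,open("P.pkl","wb"))
# reach checks
def tr(t,x,y): p=P[t];return p[:2]+np.array([[np.cos(p[2]),-np.sin(p[2])],[np.sin(p[2]),np.cos(p[2])]])@[x,y]
for t,x,y in[("bridge_tray",0,.042),("bridge_tray",.018,.042),("bridge_tray",-.048,-.029),("bridge_tray",.058,-.029),("nut_tray",-.039,0),("nut_tray",.058,-.0115)]:
    q=tr(t,x,y); print(t,q,np.linalg.norm(q))
E
python3 run3.py
```

```text
[0.0283 0.0723 0.0287 0.0732]
jig corners [0.49103681 0.31410905 0.05275731] buttons [0.43041981 0.31103734] [0.55261871 0.31738171] 0.12236348574728817 mid [0.49151926 0.31420952] 0.05187185134369479 pull [0.49094975 0.31319801]
btn ang 0.050904683994971445 0.04114430092195745
btn ang -0.2097256445370244 0.042144006717708654
clamping_caul [ 0.6888 -0.1514  1.2227]
bone_nut [ 0.514  -0.1547 -0.7471]
sand_block [ 0.4548  0.1538 -1.5141]
bridge_blank [0.6602 0.1597 1.4693]
bridge_tray [ 0.5652 -0.0111 -0.107 ]
nut_tray [ 0.5248 -0.316  -0.0336]
jig [0.4915 0.3142 0.05  ]
b1 [0.4304 0.311 ]
b2 [0.5526 0.3174]
pull [0.4909 0.3132]
bridge_tray [0.56968543 0.0306598 ] 0.5705098702569427
bridge_tray [0.58758249 0.02873747] 0.5882848130454378
bridge_tray [ 0.51437743 -0.03480794] 0.5155538138721225
bridge_tray [ 0.61977121 -0.04612831] 0.6214854608602741
nut_tray [ 0.48582201 -0.31468985] 0.578837392966728
nut_tray [ 0.58238094 -0.32944194] 0.6691035405498615
```

```bash
cat > act.py <<'E'
from h import *
import pickle
P=pickle.load(open("P.pkl","rb")); UP=.13
def rot(a): return np.array([[np.cos(a),-np.sin(a)],[np.sin(a),np.cos(a)]])
def tr(t,x,y): return P[t][:2]+rot(P[t][2])@[x,y]
def yawdeg(a): return np.degrees(a)%180+90 if False else (np.degrees(a)-90)%180+90   # 90..270: camera towards the base
def op(mm): robot.move_gripper(min(mm/85,1))
def over(xy,yaw,z=UP): robot.move_ptp([*xy,z],[180,0,yaw])
def down(xy,z,until=None,v=.12): return robot.servo_line([*xy,z],velocity=v,until_force=until)
def rep(s):
    st=robot.state(); print(s,"t %.1f w %.1fmm gf %.0f z %.4f f %s"%(st["clock"],st["width"]*85,st["grasp_force"],st["tool_pos"][2],np.round(st["ft_force"],1)),flush=True)
def pick(xy,yaw,z,w,extra=18,squeeze=40):
    op(w+extra); over(xy,yaw); print("hit",down(xy,z,15)); robot.move_gripper(0,squeeze); rep("grip")
    robot.servo_line([*xy,UP],velocity=.15); rep("lift")
def place(xy,yaw,z,w,extra=12):
    over(xy,yaw); print("contact",down(xy,z,8)); rep("down"); op(w+extra); robot.servo_line([*xy,UP],velocity=.2); rep("up")
E
python3 - <<'E'
from act import *
b=P["bridge_blank"]; la=b[2]-np.pi/2; y=yawdeg(la)
xy=b[:2]+rot(la)@[.018,0]
pick(xy,y,.017,28)
place(tr("bridge_tray",.018,.042),yawdeg(P["bridge_tray"][2]),.0235,28)
shot("s1","top")
E
```

```text
hit False
grip t 8.8 w 26.7mm gf 40 z 0.0185 f [ 0.1 -0.2  3.9]
lift t 9.8 w 26.6mm gf 39 z 0.1282 f [-0.1  0.  -0.8]
contact True
down t 11.3 w 26.4mm gf 41 z 0.0239 f [1.4 0.2 4.2]
up t 12.2 w 40.1mm gf 0 z 0.1292 f [-0.9 -0.  -1. ]
```

Run:
```python
from act import *
b=P["clamping_caul"]
pick(b[:2],yawdeg(b[2]-np.pi/2),.019,30)
place(tr("bridge_tray",.058,-.029),yawdeg(P["bridge_tray"][2]),.0255,30)
for n,a0 in(("b1",.05),("b2",-.21)):
    op(26); y=yawdeg(P["jig"][2]+a0); xy=P[n]; over(xy,y,.11); print("hit",down(xy,.0365,10,.08)); rep(n)
    robot.move_gripper(0,25); rep("pinched")
    q=np.array(robot.state()["joint_positions"])
    for s in(.5,1.): 
        qq=q.copy(); qq[5]+=np.degrees((1.42-a0)*s); robot.move_joints(qq); rep("turn")
    op(26); robot.servo_line([*xy,.13],velocity=.15)
over([.45,.2],180,.33); robot.hold(.3)
D={"C":shot("wC")}; pickle.dump(D,open("D2.pkl","wb"))
```

```text
hit False
grip t 14.7 w 29.2mm gf 40 z 0.0204 f [-0.3  0.2  3.2]
lift t 15.6 w 29.0mm gf 40 z 0.1282 f [-0.1 -0.3  0.1]
contact True
down t 17.0 w 28.8mm gf 41 z 0.0260 f [-0.9  0.3  3.5]
up t 18.0 w 42.0mm gf 0 z 0.1293 f [ 0.4  1.  -1.3]
hit False
b1 t 20.8 w 25.9mm gf 0 z 0.0372 f [-0.2  0.4  0.1]
pinched t 21.1 w 11.0mm gf 28 z 0.0374 f [-0.7 -8.4  4.9]
turn t 21.8 w 10.8mm gf 27 z 0.0375 f [-1.9  2.  -1.4]
turn t 22.5 w 11.0mm gf 28 z 0.0374 f [-5.   2.9  0.8]
hit False
b2 t 26.1 w 26.2mm gf 0 z 0.0373 f [-1.   0.3  0.4]
pinched t 26.4 w 10.9mm gf 28 z 0.0376 f [-2.2 -9.2  4.1]
turn t 27.2 w 10.5mm gf 27 z 0.0376 f [-1.2  3.9 -1. ]
turn t 28.0 w 10.7mm gf 27 z 0.0376 f [-5.3  4.5  0.4]
```

View pics/wC.png

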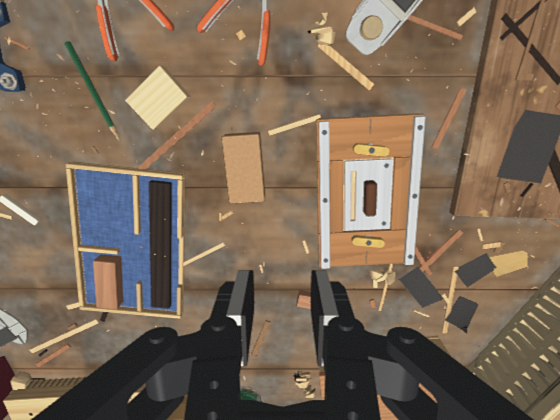

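Both buttons lie across the jig, at (371,150) and (368,242). The blank at (160,243) and clamping block at (106,281) lie in their compartments. The insert comes next, then the nut kit.

Run:
```python
from act import *
pick(np.array([.4912,.3137]),yawdeg(P["jig"][2]),.035,14)
place(tr("bridge_tray",-.048,-.029),yawdeg(P["bridge_tray"][2]),.029,14)
b=P["bone_nut"]; y=yawdeg(b[2]-np.pi/2)
pick(b[:2],y,.016,10)
place(tr("nut_tray",.058,-.0115),yawdeg(P["nut_tray"][2]),.0225,10)
b=P["sand_block"]
pick(b[:2],yawdeg(b[2]-np.pi/2),.022,45,22,30)
place(tr("nut_tray",-.039,0),yawdeg(P["nut_tray"][2]),.0285,45)
over([.45,-.05],180,.36); robot.hold(.5)
shot("wD"); shot("top9","top"); rep("end")
a=cv2.imread("pics/top9.png")[140:300,100:450]
cv2.imwrite("pics/top9c.png",cv2.resize(a,None,fx=2.2,fy=2.2,interpolation=cv2.INTER_CUBIC))
```

```text
hit False
grip t 33.1 w 13.1mm gf 40 z 0.0363 f [-0.8 -2.1  5. ]
lift t 33.9 w 12.8mm gf 39 z 0.1284 f [ 0.5 -0.4 -1.6]
contact True
down t 36.0 w 13.1mm gf 40 z 0.0301 f [-0.9  0.6  2.4]
up t 37.0 w 26.1mm gf 0 z 0.1295 f [-0.8 -0.5 -1.3]
hit False
grip t 39.7 w 8.4mm gf 42 z 0.0171 f [-0.4  0.7  3.5]
lift t 40.6 w 8.4mm gf 41 z 0.1286 f [ 0.1  0.2 -0.5]
contact True
down t 42.2 w 8.3mm gf 42 z 0.0231 f [-0.3  0.1  3.4]
up t 43.2 w 22.2mm gf 0 z 0.1290 f [-1.   1.1 -0.9]
hit False
grip t 46.9 w 44.1mm gf 33 z 0.0230 f [-0.4  1.2  4.3]
lift t 47.8 w 44.3mm gf 32 z 0.1286 f [-0.1 -1.  -1.2]
contact True
down t 50.3 w 44.2mm gf 33 z 0.0287 f [-0.9  0.4  4.7]
up t 51.2 w 56.8mm gf 0 z 0.1295 f [ 0.2 -0.9  0.3]
end t 53.1 w 57.4mm gf 0 z 0.3600 f [ 0.2  0.3 -0.1]
```

View pics/wD.png

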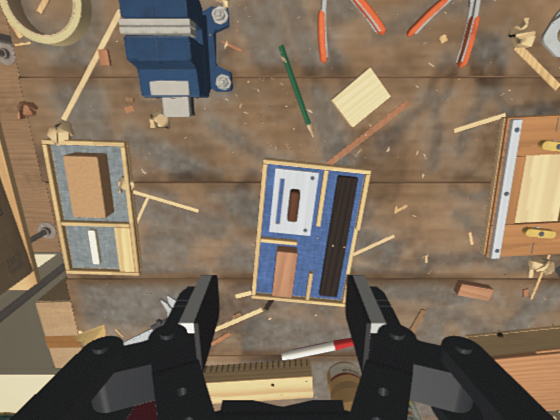

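View pics/top9c.png

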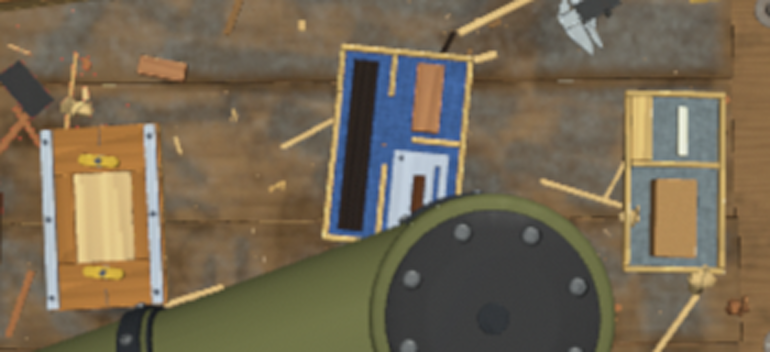

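All five pieces lie flat in their compartments: insert (294,203), clamping block (286,270), blank (340,238), cork (88,184) and nut (93,247) in the wrist view. Both buttons are still turned aside.

```bash
python3 -c "
from station import robot
print(robot.job_done())"
```

```text
the job is handed in; nothing more can be done
None
```

I handed the job in at about 53 s on the robot's clock: both kit trays are complete, each piece is flat in its own compartment, and both brass buttons are left turned aside.

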